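# Dock the paper trolley at the folding machine and lock it

### The job

The paper trolley is parked on its brake, short of the folding machine. Flick the brake pedal up so that it springs fully up and frees the trolley, roll the trolley gently forward until its nose is fully home against the machine's two rubber buffers, then press the pedal down until its foot bites on the rubber pad under a firm push of about 15 N and stays wedged; well over that would jack the trolley off its wheels. Keep the paper stack square on the deck and leave the other things on the bench alone.

Things in the scene. Friction and masses are not known exactly. Their poses are not given: they have to be found in the camera images.
- trolley: Low four-wheeled paper trolley: plywood deck 240 mm wide (x) by 360 mm long (y), deck top 77 mm above the bench, fixed 50 mm wheels that roll along the trolley's y axis only. Origin on the bench under the deck's centre. The nose is the -y end, the end rail is at the +y end, the steel kickdown brake on the -x side (robot's side). With its paper about 5 kg; unlocked it takes about 1 to 2 N to roll.
- nose (a point): Middle of the trolley's nose face (the flat -y end of the deck), 55 mm above the bench (the deck edge itself is 62 to 77 mm high).
- end_rail (a point): Middle of the outer (+y) face of the plywood rail at the trolley's +y end: 240 mm long in the trolley's x, 12 mm thick, its top 107 mm above the bench, this point 92 mm. The paper stands 50 mm or more inside this face. The rail can be pushed or pinched anywhere.
- pedal (a joint): Angle of the brake pedal: 0 = fully up, free (0.62 rad above level); grows as pressed. On the bare bench the foot is wedged at about 0.9; on the worn pad by the machine it meets at anywhere from 0.43 to 0.8, and from there the push rises steeply (1 to 5 N per mm at the tread) and friction holds the pedal where it is left. Lifting it off takes up to 15 N; once clear, a spring carries it fully up.
- pedal_hinge (a point): Middle of the pedal's hinge pin: along the trolley's y, 66 mm above the bench, 22 mm outside the deck's -x edge, 40 mm to +y of its middle. The pedal reaches out in -x. Below hangs a strut with a sprung round rubber foot (24 mm), 20 mm clear of the bench when up. Beside the machine it lands on a black rubber pad 96 x 120 mm, 0.5 to 5.5 mm high (worn, not known).
- tread (a point): Middle of the top of the pedal's steel tread plate, 75 mm from the hinge (about 115 mm above the bench when up, 50 mm when locked at the start). The plate is 50 mm wide (trolley y), 44 mm long (22 mm either way from here along the pedal), 8 mm thick, with an upturned lip at its outer end 7 mm higher; it can be pinched across its 50 mm.
- feeder: Fixed folding machine. Origin on the bench, midway between its two buffer faces; its +y axis points out towards the trolley, which comes in along this axis. Low grey feed bed (80 mm high) with a white housing 200 mm high from 245 to 515 mm behind the buffers.
- buffers (a point): Midway between the faces of the machine's two round rubber buffers (26 mm across, 170 mm apart, 55 mm above the bench). The trolley is home when its nose touches both.
- stack: Stack of printed sheets lying loose on the trolley deck, 210 x 297 x 60 mm (its top 137 mm above the bench), about 3 kg, origin under its centre.
- pen_bin: Bystander: orange plastic bin with pens, 100 x 130 x 70 mm, standing behind the trolley's +y end. Origin under its centre.
- ink_tin: Bystander: steel tin, 84 mm across, 105 mm tall, behind the trolley's +y end. Origin under its centre.
- loupe: Bystander: black folding loupe, 46 x 50 x 68 mm, beside the rear of the trolley, on the robot's side. Origin under its centre.

How it is judged:
On the way, in this order (a step that is already met when the one before it is completed fails the run):
1. the pedal is flicked up and the trolley is free, still short of the machine (value of joint pedal below 0.1 rad and y of nose in the frame of feeder above 0.02 m), for 0.2 s.
2. the trolley is rolled home against the buffers with its pedal still up (value of joint pedal below 0.1 rad and y of nose in the frame of feeder below 0.0025 m and angle between the y axis of trolley and the y axis of feeder, either way round below 0.04 rad), for 0.2 s.
At the end, for the whole second after the job is handed in: The trolley stands still and level with its nose against the buffers (gap under 2.5 mm, square within 0.04 rad), the pedal is down (above 0.40 rad) and, let go, keeps its rubber foot wedged on the pad with more than 4 N. The paper is still square on the deck (shifted less than about 10 mm) (value of joint pedal above 0.4 rad and contact force between pedal and anything else above 4 N and y of nose in the frame of feeder below 0.0025 m and angle between the y axis of trolley and the y axis of feeder, either way round below 0.04 rad and linear speed of trolley below 0.01 m/s and angle between trolley's own z axis and vertical below 0.05 rad and not (x of stack in the frame of trolley above 0.015 m or x of stack in the frame of trolley below -0.015 m or y of stack in the frame of trolley above -0.012 m or y of stack in the frame of trolley below -0.038 m)); the robot touches nothing.
It fails at once if the trolley is rammed into the machine (more than 20 N) (contact force between trolley and feeder above 20 N).
It fails at once if the pedal is pressed with more than 25 N when locking at the machine, or the trolley is jacked off its wheels ((y of nose in the frame of feeder below 0.01 m and contact force between the fingers and pedal above 25 N) or angle between trolley's own z axis and vertical above 0.03 rad).
It fails at once if the trolley is dragged along with its brake foot down (contact force between pedal and anything else above 4 N and distance of trolley from where it was at the start of the episode above 0.03 m and y of nose in the frame of feeder above 0.01 m and value of joint pedal above 0.4 rad).
It fails at once if the paper stack shifts on the deck by more than about 10 mm (x of stack in the frame of trolley above 0.015 m or x of stack in the frame of trolley below -0.015 m or y of stack in the frame of trolley above -0.012 m or y of stack in the frame of trolley below -0.038 m).
It fails at once if a bystander is moved by more than 15 mm (distance of any of pen_bin, ink_tin, loupe from where it was at the start of the episode above 0.015 m).
It also fails if it takes over 72 s, if anything falls off the work surface, if the arm or the gripper's body presses on something with over 40 N, if the wrist force passes 120 N, or if a joint passes its speed limit or range.

### The arm

A 6-joint arm with a two-finger parallel gripper is mounted at the origin on the work surface. World frame = base frame: x ahead of the robot, y to its left, z up, the work surface at z = 0. Lengths are in m, angles in rad, forces in N, time in s.
With the tool pointing down it reaches from about 0.4 to 0.925 m from the base axis. Payload 12.5 kg.
Tool frame: the origin (TCP) lies between the finger pads; the fingertips stand 22 mm ahead of it and the grasp point (between the pads) lies 3 mm ahead of it (arm.tip_reach is the distance from the TCP to the fingertips, in m); z points along the fingers, y is the line along which they close (so a half turn about z gives the same grasp; the last joint's range is limited). The gripper opens to 95 mm and grips with 3 to 60 N. Pads are 20 mm wide; open, the fingers measure 119 mm over their backs; the gripper's body (75 mm by 180 mm) begins 59 mm behind the grasp point.
Start: joints at [-1.429, 0.491, 1.559, -0, 1.092, -0.106], TCP at [0.153, -0.606, 0.213] pointing down, gripper open.
Joint ranges: [-3.1, 3.1], [-0.84, 2.19], [0.05, 2.79], [-1.13, 4.28], [0.06, 2.93], [-2.69, 2.69]. Speed limits (rad/s): [2.22, 2.22, 2.79, 3.14, 3.14, 3.14].

### API

Orientations are given as [roll, pitch, yaw] about the fixed x, y, z axes, in that order (R = Rz(yaw) Ry(pitch) Rx(roll)).
In Python, from workcell import arm, viewer gives the robot as it stands. The module is installed in compiled form; this text tells all that it offers.
- The arm moves only by the shell command python3 -m handwheel 'ROWS' [FORCE]. ROWS is text: rows parted by semicolons, each of 5 numbers parted by spaces: the shift along the world's x, y, z in m, then the turn about the world's z in degrees, then the opening, from 0 (shut) to 1 (fully open). A call has exactly 8 rows; each row is the pose to reach, as a shift and turn from the pose commanded when the call began; what a row does not reach only later rows make up. A row lasts 1/8 s, in which the tool goes at most 62.5 mm and 10.7 degrees, less where a joint would pass 70% of its speed; a pose out of reach is approached as far as the arm can. A call with a gripper value outside its range is refused whole. The fingers move at their own pace and stop on an object; FORCE is the grip in N (left out, the last holds). Time passes only in rows, so rows that repeat a pose let the fingers close, or fill a call up. It gives the time, the measured TCP pose, the force, the opening and the grip force at its end, in the units of the state.
- arm.get_obs(): the state, without advancing time (a new reading comes with each control period).
- viewer.read_camera(name): name is "side" or "top" or "wrist"; returns (picture, depth): 384x512x3 uint8, red, green, blue; 384x512 float32, m along the optical axis (not along the pixel's ray), 0 where there is no reading.
- viewer.calibration(name): a dict with "fx", "fy", "cx", "cy" (pixels), "k1" (the pictures are not rectified: a ray, as slopes to the right and down, at radius r is drawn at 1 + k1 r^2 times it, then the intrinsics apply), "R" (3x3) and "t" (3): a world point X has camera coordinates R X + t; the wrist camera has in their place "T_tool_cam" (4x4, takes a point from camera to tool coordinates, whose origin is the TCP and whose axes are the flange's). Camera axes: x right, y down, z forward; pixel columns grow to the right and rows downward; lengths in m; the calibration is good to about 2 mm. A picture is of the moment at which its call begins: read the wrist's pose just before it. calibration takes no time and is no camera call.
- arm.job_done(): hands the job in; it is judged then, once.
The state is a dict: "time": time; "joints": joint angles; "qd": joint speeds; "tau": joint torques, N m; "ee_pos": TCP position; "tool_rot": TCP orientation; "contact_force": force on the tool from outside, world axes, zero at the start; "ft_torque": the same for the moment, N m; "width": opening from 0.0 (shut) to 1.0 (fully open); "grasp_force": force on a finger pad.
Only numpy, scipy, OpenCV 4.12 (cv2) and the standard library are available. Lean on these libraries where they do the work, as an engineer would, in place of code of your own. Each camera call takes 0.05 s, during which the arm holds its last target. There are 200 camera calls.

## Working session

There is one attempt and no reset: what is moved stays moved. The work goes in short steps, Python scripts to look and compute and a shell command to move; the robot and the scene stay as the last step left them, time stands still between calls to the robot, and variables do not carry over. Pictures are saved under pics/ and viewed, at most 10 in all, crops included, and the job is handed in when it is done.

```bash
mkdir -p pics; cat > h.py <<'E'
import numpy as np, cv2
from workcell import arm, viewer
def cloud(name):
    im,d=viewer.read_camera(name); c=viewer.calibration(name)
    return im,d,c
def world(c,d,u,v):
    K=np.array([[c['fx'],0,c['cx']],[0,c['fy'],c['cy']],[0,0,1.]])
    p=np.stack([u,v],-1).astype(np.float64).reshape(-1,1,2)
    n=cv2.undistortPoints(p,K,np.array([c['k1'],0,0,0.])).reshape(-1,2)
    X=np.c_[n,np.ones(len(n))]*np.asarray(d).reshape(-1,1)
    return (X-np.array(c['t']))@np.array(c['R'])
def allpts(name):
    im,d,c=cloud(name); v,u=np.mgrid[:384,:512]
    return im,d,world(c,d.ravel(),u.ravel(),v.ravel()).reshape(384,512,3)
E
python3 - <<'E'
from h import *
for n in('top','side'):
    im,d,P=allpts(n); np.savez(n+'.npz',im=im,d=d,P=P)
    cv2.imwrite(f'pics/{n}0.png',im[:,:,::-1])
    c=viewer.calibration(n); print(n,c['k1'],-np.array(c['R']).T@np.array(c['t']))
o=arm.get_obs();print(o['time'],o['ee_pos'],o['tool_rot'],o['contact_force'],o['width'])
E
```

```text
top -0.049837828358319694 [ 0.49253315 -0.03668065  1.09009683]
side -0.1762075268202934 [0.06432205 0.83660584 0.75301312]
0.1 [ 0.15329943 -0.60568926  0.21273731] [-3.14060895e+00 -9.96923819e-05  2.47858858e-01] [-0.2999314  -0.04121718 -0.80920044] 0.9983267400142976
```

View pics/top0.png

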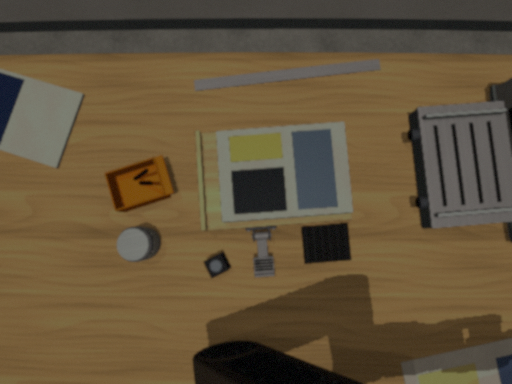

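View pics/side0.png

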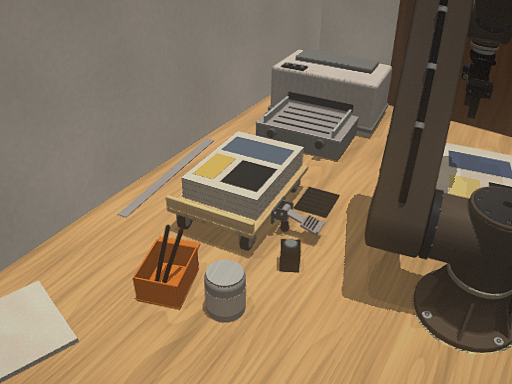

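Top view: machine at right (buffers at about (414,133) and (418,202)), trolley at centre (end rail at x≈201), pedal tread at (263,265), pad at (326,242), loupe at (217,264), bin and tin at left. The side view agrees with this.

```bash
python3 - <<'E'
from h import *
z=np.load('top.npz');im=z['im'];P=z['P']
c=viewer.calibration('top')
def fitrect(m,name):
    q=P[m][:,:2].astype(np.float32); r=cv2.minAreaRect(q*1000); print(name,np.round(r[0],1),np.round(r[1],1),round(r[2],2),len(q), 'z',np.round(np.median(P[m][:,2]),4))
Z=P[...,2];v,u=np.mgrid[:384,:512]
box=lambda a,b,c_,d:(u>=a)&(u<=b)&(v>=c_)&(v<=d)
fitrect(box(190,362,110,240)&(abs(Z-.137)<.006),'stack')
rail=box(190,215,120,240)&(abs(Z-.107)<.007); fitrect(rail,'rail')
deck=box(190,362,110,240)&(abs(Z-.077)<.006); fitrect(deck,'deck')
fitrect(box(205,232,248,280)&(Z>.045),'loupe'); 
fitrect(box(105,165,220,265)&(Z>.09),'tin');fitrect(box(100,178,150,215)&(Z>.055),'bin')
fitrect(box(298,355,218,268)&(im.max(-1)<60)&(Z<.015),'pad')
print('padz',np.median(Z[box(310,342,230,255)]),'benchnear',np.median(Z[box(310,342,268,275)]))
ped=box(245,280,228,282)&(Z>.03);fitrect(ped,'pedal')
fitrect(box(253,276,256,280)&(Z>.03),'tread')
for r in range(226,282,3):
    m=ped&(v==r)
    if m.any(): print(r,u[m].min(),u[m].max(),np.round(P[m].mean(0),4))
# line fits
def line(pts): 
    l=cv2.fitLine(pts.astype(np.float32),cv2.DIST_HUBER,0,1e-4,1e-4).ravel(); return np.round(l,4)
print('railline',line(P[rail][:,:2]))
# bed front/ buffers
for r in (112,133,150,175,202,218):
    s=slice(395,440);print(r,[(int(a),round(float(y),3),round(float(zz),3)) for a,y,zz in zip(range(400,436,3),P[r,400:436:3,1],Z[r,400:436:3])])
cv2.imwrite('pics/crop.png',np.hstack([cv2.resize(im[215:285,195:365,::-1],None,fx=3,fy=4,interpolation=2),cv2.resize(im[100:240,400:450,::-1],None,fx=4,fy=2,interpolation=2)]))
E
```

```text
stack [628.2 -83. ] [208.5 298.1] 4.51 11721 z 0.1369
rail [610.4 112.7] [236.   12.8] 4.54 525 z 0.1062
deck [549.1 -20.2] [418.6 212.2] 59.44 2553 z 0.0767
loupe [436.5  27. ] [ 45.7 165.5] 28.77 376 z 0.0614
tin [459.6 134.4] [342.1  82.5] 89.95 1000 z 0.1048
bin [593.5 156. ] [408.4 150.4] 82.55 878 z 0.0668
pad [ 462.3 -197.5] [ 93.1 118. ] 4.87 1666 z 0.0046
padz 0.004541646608611911 benchnear -7.327442464505534e-05
pedal [439.8 -29.2] [116.9  69.3] 0.49 779 z 0.0556
tread [436.8 -35.7] [111.   49.7] 4.37 418 z 0.0502
229 245 269 [ 0.4954 -0.0144  0.1707]
232 252 273 [ 0.4889 -0.0322  0.1294]
235 251 270 [ 0.4815 -0.0311  0.0744]
238 253 269 [ 0.4743 -0.0313  0.0725]
241 253 266 [ 0.467  -0.0317  0.0667]
244 257 266 [ 0.4597 -0.0335  0.0622]
247 257 266 [ 0.4525 -0.0335  0.0616]
250 258 273 [ 0.4495 -0.036   0.1522]
253 258 267 [ 0.4378 -0.036   0.0556]
256 258 272 [ 0.4305 -0.0421  0.0545]
259 253 273 [ 0.4233 -0.0373  0.0555]
262 253 273 [ 0.4159 -0.0373  0.0526]
265 253 273 [ 0.4085 -0.0373  0.05  ]
268 254 273 [ 0.4011 -0.0386  0.0484]
271 254 273 [ 0.3936 -0.0386  0.0451]

[... 1027 characters left out ...]
425, 0.0), (415, -0.431, 0.005), (418, -0.431, 0.026), (421, -0.432, 0.044), (424, -0.432, 0.065), (427, -0.435, 0.076), (430, -0.443, 0.075), (433, -0.451, 0.073)]
202 [(400, -0.392, -0.002), (403, -0.4, -0.001), (406, -0.408, -0.001), (409, -0.414, 0.002), (412, -0.423, 0.0), (415, -0.415, 0.043), (418, -0.416, 0.063), (421, -0.421, 0.069), (424, -0.428, 0.07), (427, -0.436, 0.067), (430, -0.44, 0.076), (433, -0.447, 0.076)]
218 [(400, -0.391, -0.001), (403, -0.398, 0.001), (406, -0.407, -0.003), (409, -0.415, -0.002), (412, -0.422, 0.001), (415, -0.428, 0.003), (418, -0.438, -0.003), (421, -0.44, 0.014), (424, -0.44, 0.034), (427, -0.441, 0.05), (430, -0.443, 0.065), (433, -0.447, 0.074)]
```

View pics/crop.png

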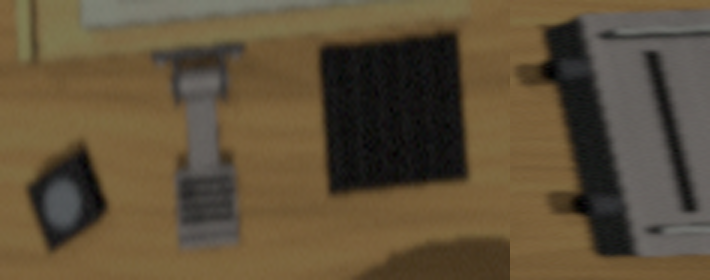

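```bash
python3 -m handwheel '0.04 0.03 0 0 1; 0.08 0.06 0 -2 1; 0.12 0.09 0 -4 1; 0.16 0.12 0 -6 1; 0.2 0.15 0 -8 1; 0.24 0.18 0 -9.6 1; 0.28 0.21 0 -9.6 1; 0.3 0.25 0 -9.6 1' 20 && python3 -m handwheel '-0.01 0.05 0 0 1; -0.02 0.1 0 0 1; -0.03 0.15 0 0 1; -0.037 0.2 -0.02 0 1; -0.042 0.25 -0.04 0 1; -0.046 0.29 -0.06 0 1; -0.047 0.318 -0.07 0 1; -0.047 0.318 -0.07 0 1'
python3 - <<'E'
from h import *
o=arm.get_obs();print(o['time'],o['ee_pos'],o['tool_rot'],o['contact_force'],o['joints'])
im,d,c=cloud('wrist');cv2.imwrite('pics/w1.png',im[:,:,::-1])
z=np.load('top.npz');P=z['P'];m=P[...,2]
b=P[150:215,100:178].reshape(-1,3);b=b[(b[:,2]>.055)&(b[:,2]<.4)];print('bin',np.percentile(b,[1,99],axis=0),b[:,2].max())
l=P[248:280,205:232].reshape(-1,3);l=l[(l[:,2]>.04)&(l[:,2]<.08)];print('loupe',np.percentile(l,[1,99],axis=0))
E
```

```text
time: 1.1
ee_pos: [0.4548, -0.3548, 0.2127]
tool_rot: [-3.141, 0.0, 0.081]
contact_force: [0.0, 0.1, -0.1]
width: 1.003
grasp_force: 0.0
time: 2.1
ee_pos: [0.4057, -0.0366, 0.1427]
tool_rot: [-3.141, 0.002, 0.083]
contact_force: [0.7, 0.4, 0.6]
width: 0.996
grasp_force: 0.0
2.1 [ 0.40574352 -0.03659432  0.14272884] [-3.14106252e+00  1.68416621e-03  8.28823496e-02] [0.70439967 0.35253714 0.5792968 ] [-2.52386236e-01  2.95191251e-01  2.14643818e+00 -8.28911134e-05
  7.01728048e-01  1.23559154e+00]
bin [[0.54226777 0.18930035 0.05598354]
 [0.67152476 0.35267034 0.12723788]] 0.1307118160886208
loupe [[0.38175768 0.05133234 0.05429525]
 [0.43501587 0.10308044 0.07154452]]
```

View pics/w1.png

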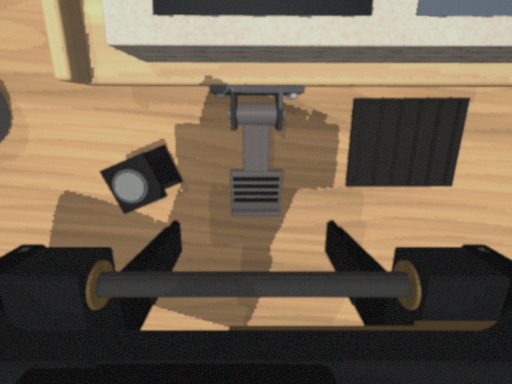

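The tread is centred between the open fingers (column 256, row 190); the loupe at (135,185) clears the left finger. I'll go down and pinch.

```bash
python3 -m handwheel '0 0 -0.02 0 1; 0 0 -0.045 0 1; 0 0 -0.07 0 1; 0 0 -0.088 0 1; 0 0 -0.095 0 1; 0 0 -0.095 0 1; 0 0 -0.095 0 0.4; 0 0 -0.095 0 0.4' 25 && python3 -m handwheel '0 0 0 0 0.4; 0 0 0 0 0.4; 0 0 0 0 0.4; 0 0 0 0 0.4; 0 0 0 0 0.4; 0 0 0 0 0.4; 0 0 0 0 0.4; 0 0 0 0 0.4'
```

```text
time: 3.15
ee_pos: [0.4066, -0.038, 0.0488]
tool_rot: [3.141, -0.001, 0.08]
contact_force: [0.0, 0.9, 0.4]
width: 0.847
grasp_force: 0.0
time: 4.15
ee_pos: [0.4064, -0.0382, 0.0483]
tool_rot: [3.141, -0.0, 0.08]
contact_force: [-0.2, -5.3, 0.5]
width: 0.495
grasp_force: 25.0
```

```bash
python3 -m handwheel '-0.001 0 0.006 0 0.4; -0.002 0 0.012 0 0.4; -0.003 0 0.02 0 0.4; -0.002 0 0.03 0 0.4; 0 0 0.04 0 0.4; 0.004 0 0.05 0 0.4; 0.008 0 0.058 0 0.4; 0.008 0 0.058 0 0.4'
```

```text
time: 5.15
ee_pos: [0.4149, -0.038, 0.1068]
tool_rot: [3.141, -0.001, 0.08]
contact_force: [0.2, -0.6, 0.2]
width: 0.4
grasp_force: 0.0
```

```bash
python3 - <<'E'
from h import *
im,d,P=allpts('top');Z=P[...,2]
cv2.imwrite('pics/t2.png',cv2.resize(im[190:300,190:360,::-1],None,fx=3,fy=3,interpolation=2))
im,d,P=allpts('side')
cv2.imwrite('pics/s2.png',cv2.resize(im[150:300,230:360,::-1],None,fx=4,fy=4,interpolation=2))
E
```

```text
(no output)
```

View pics/s2.png

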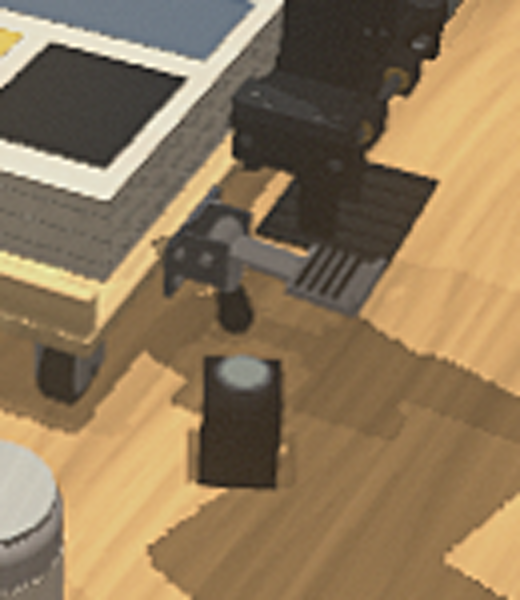

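The pedal is still down (tread at (335,275) of the crop): the pads slipped off at 25 N. Regrip harder.

```bash
python3 -m handwheel '0 0 0 0 1; 0 0 0 0 1; 0 0 0 0 1; 0 0 0 0 1; -0.003 0 -0.02 0 1; -0.006 0 -0.04 0 1; -0.008 0 -0.059 0 1; -0.008 0 -0.059 0 1' 60 && python3 -m handwheel '0 0 0 0 0.3; 0 0 0 0 0.3; 0 0 0 0 0.3; 0 0 0 0 0.3; 0 0 0 0 0.3; 0 0 0 0 0.3; 0 0 0 0 0.3; 0 0 0 0 0.3' && python3 -m handwheel '0 0 0.001 0 0.3; 0 0 0.002 0 0.3; 0 0 0.003 0 0.3; -0.001 0 0.004 0 0.3; -0.001 0 0.005 0 0.3; -0.001 0 0.006 0 0.3; -0.001 0 0.007 0 0.3; -0.001 0 0.008 0 0.3'
```

```text
time: 6.25
ee_pos: [0.4057, -0.0378, 0.0465]
tool_rot: [-3.141, 0.002, 0.08]
contact_force: [0.0, -0.1, -0.7]
width: 0.997
grasp_force: 0.0
time: 7.25
ee_pos: [0.4063, -0.0379, 0.0473]
tool_rot: [3.142, 0.0, 0.08]
contact_force: [-0.3, -0.4, 2.1]
width: 0.52
grasp_force: 60.0
time: 8.25
ee_pos: [0.4062, -0.038, 0.0554]
tool_rot: [3.141, -0.002, 0.08]
contact_force: [6.5, 2.4, -7.3]
width: 0.521
grasp_force: 60.0
```

```bash
python3 -m handwheel '-0.001 0 0.003 0 0.3; -0.001 0 0.006 0 0.3; -0.001 0 0.009 0 0.3; -0.001 0 0.012 0 0.3; -0.001 0 0.015 0 0.3; 0 0 0.018 0 0.3; 0 0 0.021 0 0.3; 0.001 0 0.024 0 0.3'
```

```text
time: 9.25
ee_pos: [0.4077, -0.0381, 0.0795]
tool_rot: [3.141, -0.003, 0.08]
contact_force: [7.5, 2.3, -8.2]
width: 0.519
grasp_force: 60.0
```

```bash
python3 -m handwheel '0.002 0 0.004 0 0.3; 0.004 0 0.008 0 0.3; 0.005 0 0.012 0 0.3; 0.006 0 0.016 0 0.3; 0.008 0 0.02 0 0.3; 0.01 0 0.024 0 0.3; 0.011 0 0.027 0 0.3; 0.011 0 0.027 0 0.3'
python3 -m handwheel '0 0 0 0 1; 0 0 0 0 1; 0 0 0 0 1; 0 0 0 0 1; 0 0 0.03 0 1; 0 0 0.06 0 1; 0 0 0.09 0 1; 0 0 0.12 0 1'
python3 - <<'E'
from h import *
im,d,P=allpts('side')
cv2.imwrite('pics/s3.png',cv2.resize(im[150:300,200:360,::-1],None,fx=3,fy=3,interpolation=2))
o=arm.get_obs();print(o['ee_pos'],o['contact_force'])
E
```

```text
time: 10.25
ee_pos: [0.4181, -0.038, 0.1057]
tool_rot: [3.141, -0.001, 0.08]
contact_force: [10.3, 0.7, -25.1]
width: 0.519
grasp_force: 60.0
time: 11.25
ee_pos: [0.4171, -0.0379, 0.2274]
tool_rot: [3.141, -0.0, 0.08]
contact_force: [-0.1, -0.2, 0.3]
width: 0.996
grasp_force: 0.0
[ 0.41832852 -0.03812256  0.23053911] [-0.75814688 -0.46053853  3.57554976]
```

View pics/s3.png

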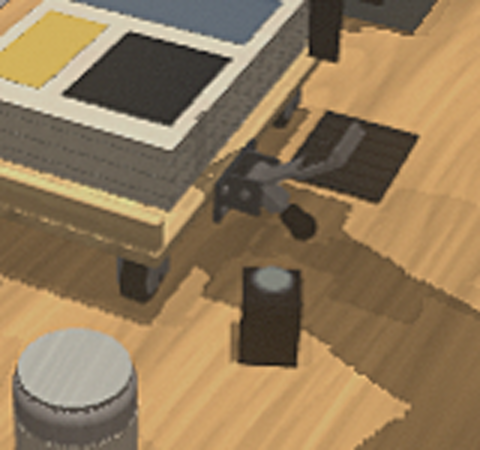

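The pedal is up: tread at (345,150) in the crop, foot swung clear at (300,222). I'll re-measure the rail and buffers.

```bash
cat > meas.py <<'E'
from h import *
im,d,P=allpts('top');Z=P[...,2];v,u=np.mgrid[:384,:512]
def rect(m,n):
    if m.sum()<30: return print(n,'few')
    r=cv2.minAreaRect(P[m][:,:2].astype(np.float32)*1000);print(n,np.round(r[0],1),np.round(r[1],1),round(r[2],2),len(P[m]),np.round(np.median(Z[m]),4))
X,Y=P[...,0],P[...,1]
st=(abs(Z-.137)<.005)&(X>.5)&(X<.8)&(Y<.1)&(Y>-.45); rect(st,'stack')
rl=(abs(Z-.107)<.006)&(X>.47)&(X<.76)&(Y<.135)&(Y>-.12)&~st; rect(rl,'rail')
# buffers: foremost bench-bed points at 0.045<z<0.072
b=(Z>.052)&(Z<.072)&(Y<-.38)&(Y>-.42)&(X>.48)&(X<.8)
n,l,s,c=cv2.connectedComponentsWithStats(b.astype(np.uint8))
for i in range(1,n):
    if s[i,4]>5: q=P[l==i];print('buf?',c[i],s[i,4],np.round(q.mean(0),4),'ymax',np.round(np.percentile(q[:,1],[80,95]),4))
np.savez('m.npz',P=P)
E
python3 meas.py
```

```text
stack [627.9 -82.9] [208.4 298.1] 4.58 11672 0.1369
rail [625.2  13.1] [235.6 229.5] 8.71 528 0.1062
buf? [416.29411765 113.58823529] 34 [ 0.7837 -0.4186  0.0637] ymax [-0.4181 -0.4175]
buf? [413.20175439 134.28947368] 114 [ 0.7307 -0.4085  0.0649] ymax [-0.4018 -0.3996]
buf? [418.23255814 201.46511628] 43 [ 0.5641 -0.4164  0.0621] ymax [-0.4147 -0.4142]
```

```bash
python3 -m handwheel '0.03 0.025 0 0 0.42; 0.065 0.05 0 0 0.42; 0.1 0.08 0 0 0.42; 0.135 0.11 0 0 0.42; 0.17 0.135 0 0 0.42; 0.192 0.151 0 0 0.42; 0.192 0.151 0 0 0.42; 0.192 0.151 -0.03 0 0.42' 8
python3 -m handwheel '0 0 -0.03 0 0.42; 0 0 -0.055 0 0.42; 0 0 -0.075 0 0.42; 0 0 -0.09 0 0.42; 0 0 -0.094 0 0.42; 0 0 -0.094 0 0.42; 0 0 -0.094 0 0.42; 0 0 -0.094 0 0.42'
```

```text
time: 12.35
ee_pos: [0.6095, 0.1129, 0.1967]
tool_rot: [3.141, -0.002, 0.08]
contact_force: [0.8, 0.6, -0.0]
width: 0.423
grasp_force: 0.0
time: 13.35
ee_pos: [0.6095, 0.1131, 0.1028]
tool_rot: [3.141, -0.001, 0.08]
contact_force: [-0.0, 0.2, -0.7]
width: 0.418
grasp_force: 0.0
```

```bash
python3 -m handwheel '0 0 0 0 0.3; 0 0 0 0 0.2; 0 0 0 0 0.05; 0 0 0 0 0.05; 0 0 0 0 0.05; 0 0 0 0 0.05; 0 0 0 0 0.05; 0 0 0 0 0.05' 8
```

```text
time: 14.35
ee_pos: [0.6093, 0.113, 0.1023]
tool_rot: [3.141, -0.0, 0.08]
contact_force: [0.4, -1.1, -0.9]
width: 0.124
grasp_force: 8.0
```

```bash
python3 -m handwheel '0 -0.001 0 0 0.05; 0.0002 -0.003 0 0 0.05; 0.0005 -0.006 0 0 0.05; 0.0008 -0.01 0 0 0.05; 0.001 -0.015 0 0 0.05; 0.0017 -0.021 0 0 0.05; 0.0022 -0.028 0 0 0.05; 0.0028 -0.035 0 0 0.05'
python3 -m handwheel '0.0006 -0.007 0 0 0.05; 0.0011 -0.014 0 0 0.05; 0.0017 -0.021 0 0 0.05; 0.0022 -0.028 0 0 0.05; 0.0028 -0.035 0 0 0.05; 0.0034 -0.042 0 0 0.05; 0.0039 -0.049 0 0 0.05; 0.0045 -0.056 0 0 0.05'
python3 -m handwheel '0.0006 -0.007 0 0 0.05; 0.0011 -0.014 0 0 0.05; 0.0017 -0.021 0 0 0.05; 0.0022 -0.028 0 0 0.05; 0.0027 -0.034 0 0 0.05; 0.0031 -0.039 0 0 0.05; 0.0034 -0.043 0 0 0.05; 0.0036 -0.045 0 0 0.05'
python3 -m handwheel '0 0 0 0 0.05; 0 0 0 0 0.05; 0 0 0 0 0.05; 0 0 0 0 0.05; 0 0 0 0 0.05; 0 0 0 0 0.05; 0 0 0 0 0.05; 0 0 0 0 0.05'
python3 meas.py
```

```text
time: 15.35
ee_pos: [0.6122, 0.0776, 0.1023]
tool_rot: [3.142, 0.0, 0.08]
contact_force: [1.0, 4.3, 0.5]
width: 0.126
grasp_force: 8.0
time: 16.35
ee_pos: [0.6167, 0.0216, 0.1023]
tool_rot: [3.141, -0.0, 0.08]
contact_force: [1.7, 3.9, 0.6]
width: 0.129
grasp_force: 8.0
time: 17.35
ee_pos: [0.6203, -0.0233, 0.1023]
tool_rot: [3.141, -0.0, 0.08]
contact_force: [2.6, 3.3, 0.3]
width: 0.123
grasp_force: 8.0
time: 18.35
ee_pos: [0.6203, -0.0229, 0.1023]
tool_rot: [3.141, -0.0, 0.08]
contact_force: [3.7, -1.6, -0.5]
width: 0.122
grasp_force: 8.0
stack [ 639.1 -217.8] [209.4 297.8] 4.62 10311 0.1367
rail few
buf? [416.05882353 114.91176471] 34 [ 0.781  -0.4189  0.0612] ymax [-0.4183 -0.4179]
buf? [413.23478261 134.23478261] 115 [ 0.7308 -0.4086  0.0649] ymax [-0.4022 -0.3996]
buf? [418.42857143 201.81632653] 49 [ 0.5632 -0.4167  0.0625] ymax [-0.4147 -0.4141]
```

```bash
python3 -m handwheel '0.0002 -0.002 0 0 0.05; 0.0004 -0.005 0 0 0.05; 0.0007 -0.009 0 0 0.05; 0.001 -0.013 0 0 0.05; 0.0013 -0.017 0 0 0.05; 0.0016 -0.02 0 0 0.05; 0.0018 -0.022 0 0 0.05; 0.0018 -0.0235 0 0 0.05'
python3 -m handwheel '0.0001 -0.0005 0 0 0.05; 0.0001 -0.001 0 0 0.05; 0.0001 -0.0015 0 0 0.05; 0.0002 -0.002 0 0 0.05; 0.0002 -0.0025 0 0 0.05; 0.0003 -0.003 0 0 0.05; 0.0003 -0.0035 0 0 0.05; 0.0003 -0.004 0 0 0.05'
```

```text
time: 19.4
ee_pos: [0.6221, -0.0465, 0.1023]
tool_rot: [3.142, -0.0, 0.08]
contact_force: [3.5, 2.8, 0.2]
width: 0.121
grasp_force: 8.0
time: 20.4
ee_pos: [0.6224, -0.0504, 0.1023]
tool_rot: [3.141, -0.0, 0.08]
contact_force: [4.2, 2.9, -0.1]
width: 0.123
grasp_force: 8.0
```

```bash
python3 -m handwheel '0.0001 -0.0005 0 0 0.05; 0.0001 -0.001 0 0 0.05; 0.0001 -0.0015 0 0 0.05; 0.0002 -0.002 0 0 0.05; 0.0002 -0.0025 0 0 0.05; 0.0003 -0.003 0 0 0.05; 0.0003 -0.0035 0 0 0.05; 0.0003 -0.004 0 0 0.05'
```

```text
time: 21.4
ee_pos: [0.6228, -0.0544, 0.1023]
tool_rot: [3.141, -0.0, 0.08]
contact_force: [4.6, 2.5, -0.0]
width: 0.122
grasp_force: 8.0
```

```bash
python3 -m handwheel '0 -0.0005 0 0 0.05; 0.0001 -0.001 0 0 0.05; 0.0001 -0.0013 0 0 0.05; 0.0001 -0.0016 0 0 0.05; 0.0001 -0.002 0 0 0.05; 0.0002 -0.0023 0 0 0.05; 0.0002 -0.0026 0 0 0.05; 0.0002 -0.003 0 0 0.05'
```

```text
time: 22.4
ee_pos: [0.6226, -0.0552, 0.1022]
tool_rot: [-3.139, 0.0, 0.08]
contact_force: [4.4, 16.1, 1.6]
width: 0.128
grasp_force: 8.0
```

```bash
python3 -m handwheel '0 0.0005 0 0 0.05; 0 0.001 0 0 0.05; 0 0.001 0 0 0.05; 0 0.001 0 0 0.05; 0 0.0015 0 0 0.05; 0 0.0015 0 0 0.05; 0 0.0015 0 0 0.42; 0 0.0015 0 0 0.42'
python3 -m handwheel '0 0 0 0 0.42; 0 0 0 0 0.42; 0 0 0 0 0.42; 0 0 0.02 0 0.42; 0 0 0.05 0 0.42; 0 0 0.08 0 0.42; 0 0 0.11 0 0.42; 0 0 0.13 0 0.42'
python3 meas.py
python3 - <<'E'
from h import *
o=arm.get_obs();print(o['ee_pos'],o['tool_rot'])
im,d,c=cloud('top')
P=np.load('m.npz')['P'];Z=P[...,2];v,u=np.mgrid[:384,:512]
cv2.imwrite('pics/t4.png',cv2.resize(im[90:290,250:450,::-1],None,fx=3,fy=3,interpolation=2))
# tread & pad points
for nm,m in(('tread',(P[...,0]<.47)&(P[...,0]>.38)&(Z>.08)&(Z<.135)&(P[...,1]<-.12)&(P[...,1]>-.28)),):
    q=P[m];print(nm,len(q),q.mean(0) if len(q) else '',q.min(0),q.max(0))
E
```

```text
time: 23.4
ee_pos: [0.6222, -0.0562, 0.102]
tool_rot: [3.141, 0.002, 0.08]
contact_force: [-0.5, -0.4, 0.2]
width: 0.282
grasp_force: 0.0
time: 24.4
ee_pos: [0.623, -0.056, 0.2338]
tool_rot: [3.141, -0.001, 0.08]
contact_force: [0.6, -0.5, 0.2]
width: 0.42
grasp_force: 0.0
stack [ 640.9 -249.8] [209.6 298.4] 4.94 8886 0.1367
rail few
buf? [416.         112.36363636] 22 [ 0.7872 -0.4185  0.0624] ymax [-0.4177 -0.4171]
buf? [416.71428571 120.28571429] 7 [ 0.7669 -0.4194  0.0627] ymax [-0.419  -0.4188]
[ 0.62365439 -0.05609162  0.23606024] [ 3.14027745 -0.00414349  0.08028647]
tread 482 [ 0.43799803 -0.20283567  0.11379401] [ 0.41294836 -0.22924288  0.0869988 ] [ 0.46838136 -0.17772381  0.13489911]
```

View pics/t4.png

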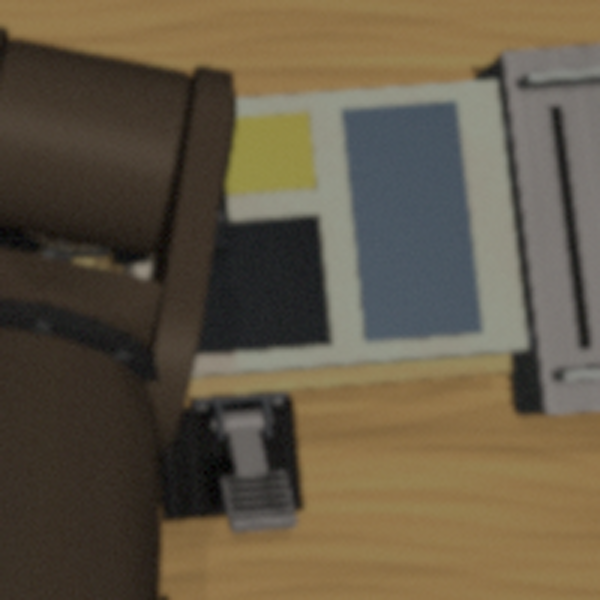

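The nose is against the machine (right edge of the paper at x≈515), the pedal is up with its tread at (260,500), and the foot is over the pad. Next I'll go over the tread with closed fingers.

```bash
python3 -m handwheel '-0.03 -0.025 0 0 0; -0.065 -0.05 0 0 0; -0.1 -0.08 0 0 0; -0.135 -0.11 0 0 0; -0.17 -0.135 0 0 0; -0.19 -0.148 0 0 0; -0.19 -0.148 -0.03 0 0; -0.19 -0.148 -0.06 0 0' 20
python3 -m handwheel '0 0 -0.008 0 0; 0 0 -0.014 0 0; 0 0 -0.02 0 0; 0 0 -0.024 0 0; 0 0 -0.028 0 0; 0 0 -0.032 0 0; 0 0 -0.036 0 0; 0 0 -0.036 0 0'
python3 - <<'E'
from h import *
im,d,c=cloud('wrist');cv2.imwrite('pics/w5.png',im[:,:,::-1])
E
```

```text
time: 25.5
ee_pos: [0.4322, -0.204, 0.171]
tool_rot: [3.141, 0.0, 0.079]
contact_force: [-0.6, -0.6, 0.7]
width: 0.003
grasp_force: 0.0
time: 26.5
ee_pos: [0.4327, -0.2039, 0.136]
tool_rot: [-3.141, 0.0, 0.08]
contact_force: [0.8, 0.0, -0.1]
width: 0.001
grasp_force: 0.0
```

View pics/w5.png

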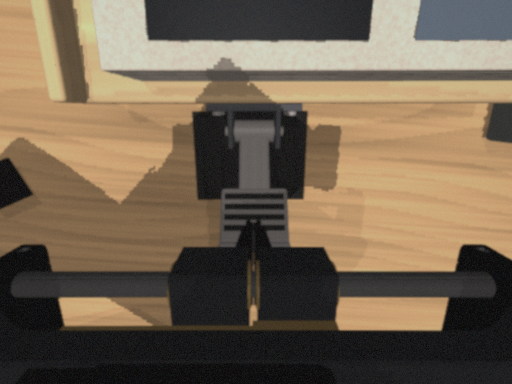

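The closed fingertips sit on the middle of the tread ((255,225)), and the foot is over the pad. Now press down.

```bash
python3 -m handwheel '-0.001 0 -0.004 0 0; -0.002 0 -0.008 0 0; -0.003 0 -0.012 0 0; -0.004 0 -0.016 0 0; -0.005 0 -0.02 0 0; -0.006 0 -0.023 0 0; -0.006 0 -0.026 0 0; -0.007 0 -0.028 0 0'
```

```text
time: 27.55
ee_pos: [0.4258, -0.2039, 0.1081]
tool_rot: [3.141, -0.0, 0.08]
contact_force: [0.1, -0.1, 1.1]
width: 0.003
grasp_force: 0.2
```

```bash
python3 -m handwheel '0 0 -0.0005 0 0; 0 0 -0.001 0 0; 0 0 -0.0015 0 0; -0.001 0 -0.002 0 0; -0.001 0 -0.0025 0 0; -0.001 0 -0.003 0 0; -0.001 0 -0.0035 0 0; -0.001 0 -0.004 0 0'
```

```text
time: 28.55
ee_pos: [0.4247, -0.2039, 0.1042]
tool_rot: [-3.142, 0.0, 0.08]
contact_force: [-0.1, -1.1, 1.0]
width: 0.003
grasp_force: 0.3
```

```bash
python3 -m handwheel '0 0 -0.0005 0 0; 0 0 -0.001 0 0; 0 0 -0.0015 0 0; 0 0 -0.002 0 0; 0 0 -0.0025 0 0; 0 0 -0.003 0 0; 0 0 -0.003 0 0; 0 0 -0.003 0 0'
```

```text
time: 29.55
ee_pos: [0.4248, -0.2039, 0.1013]
tool_rot: [3.141, -0.0, 0.08]
contact_force: [-0.2, 0.1, -0.1]
width: 0.007
grasp_force: 0.2
```

```bash
python3 -m handwheel '0 0 -0.0005 0 0; 0 0 -0.001 0 0; 0 0 -0.0015 0 0; 0 0 -0.002 0 0; 0 0 -0.0025 0 0; 0 0 -0.003 0 0; 0 0 -0.003 0 0; 0 0 -0.003 0 0'
```

```text
time: 30.55
ee_pos: [0.4248, -0.2039, 0.0982]
tool_rot: [3.142, 0.0, 0.08]
contact_force: [-0.0, 0.0, 1.0]
width: 0.007
grasp_force: 0.2
```

```bash
python3 -m handwheel '0 0 -0.0005 0 0; 0 0 -0.001 0 0; 0 0 -0.0015 0 0; 0 0 -0.002 0 0; 0 0 -0.0025 0 0; 0 0 -0.003 0 0; 0 0 -0.003 0 0; 0 0 -0.003 0 0'
```

```text
time: 31.55
ee_pos: [0.4248, -0.2039, 0.0953]
tool_rot: [3.142, 0.0, 0.08]
contact_force: [-0.2, -0.6, 1.1]
width: 0.005
grasp_force: 0.2
```

```bash
python3 -m handwheel '0 0 -0.0005 0 0; 0 0 -0.001 0 0; 0 0 -0.0015 0 0; 0 0 -0.002 0 0; 0 0 -0.0025 0 0; 0 0 -0.003 0 0; 0 0 -0.003 0 0; 0 0 -0.003 0 0'
```

```text
time: 32.55
ee_pos: [0.4248, -0.2039, 0.0922]
tool_rot: [3.142, 0.0, 0.08]
contact_force: [-0.2, -0.5, 1.3]
width: 0.003
grasp_force: 0.2
```

```bash
python3 -m handwheel '0 0 -0.0005 0 0; 0 0 -0.001 0 0; 0 0 -0.0015 0 0; 0 0 -0.002 0 0; 0 0 -0.0025 0 0; 0 0 -0.003 0 0; 0 0 -0.003 0 0; 0 0 -0.003 0 0'
```

```text
time: 33.55
ee_pos: [0.4248, -0.2039, 0.0893]
tool_rot: [3.142, 0.0, 0.08]
contact_force: [0.6, -0.7, -0.0]
width: 0.009
grasp_force: 0.2
```

```bash
python3 -m handwheel '0 0 -0.0005 0 0; 0 0 -0.001 0 0; 0 0 -0.0015 0 0; 0 0 -0.002 0 0; 0 0 -0.0025 0 0; 0 0 -0.003 0 0; 0 0 -0.003 0 0; 0 0 -0.003 0 0'
```

```text
time: 34.55
ee_pos: [0.4248, -0.2039, 0.0863]
tool_rot: [3.142, -0.0, 0.08]
contact_force: [0.4, 0.5, 0.9]
width: 0.007
grasp_force: 0.2
```

```bash
python3 -m handwheel '0 0 -0.0005 0 0; 0 0 -0.001 0 0; 0 0 -0.0015 0 0; 0 0 -0.002 0 0; 0 0 -0.0025 0 0; 0 0 -0.003 0 0; 0 0 -0.003 0 0; 0 0 -0.003 0 0'
```

```text
time: 35.55
ee_pos: [0.4248, -0.2039, 0.0833]
tool_rot: [3.141, 0.0, 0.08]
contact_force: [-0.9, -0.9, 2.3]
width: 0.002
grasp_force: 1.1
```

```bash
python3 -m handwheel '0 0 -0.0005 0 0; 0 0 -0.001 0 0; 0 0 -0.0015 0 0; 0 0 -0.002 0 0; 0 0 -0.0025 0 0; 0 0 -0.003 0 0; 0 0 -0.003 0 0; 0 0 -0.003 0 0'
```

```text
time: 36.55
ee_pos: [0.4243, -0.2039, 0.0806]
tool_rot: [-3.142, 0.001, 0.08]
contact_force: [-5.6, -0.6, 11.6]
width: 0.004
grasp_force: 5.2
```

```bash
python3 -m handwheel '0 0 -0.0002 0 0; 0 0 -0.0004 0 0; 0 0 -0.0006 0 0; 0 0 -0.0008 0 0; 0 0 -0.001 0 0; 0 0 -0.001 0 0; 0 0 -0.001 0 0; 0 0 -0.001 0 0'
```

```text
time: 37.55
ee_pos: [0.4242, -0.2039, 0.0797]
tool_rot: [-3.142, 0.001, 0.081]
contact_force: [-7.6, -0.5, 12.0]
width: 0.006
grasp_force: 5.9
```

```bash
python3 -m handwheel '0 0 -0.0002 0 0; 0 0 -0.0004 0 0; 0 0 -0.0006 0 0; 0 0 -0.0006 0 0; 0 0 -0.0006 0 0; 0 0 -0.0006 0 0; 0 0 -0.0006 0 0; 0 0 -0.0006 0 0'
```

```text
time: 38.55
ee_pos: [0.4241, -0.2039, 0.0791]
tool_rot: [-3.141, 0.001, 0.081]
contact_force: [-8.5, -2.1, 13.8]
width: 0.009
grasp_force: 6.3
```

```bash
python3 -m handwheel '0 0 0.001 0 0; 0 0 0.004 0 0; 0 0 0.01 0 0; 0 0 0.03 0 0; 0 0 0.06 0 0; 0 0 0.09 0 0; 0 0 0.12 0 0; 0 0 0.14 0 0'
python3 -m handwheel '0 -0.02 0 0 0; 0 -0.06 0 0 0; 0 -0.1 0 0 0; 0 -0.15 0 0 0; 0 -0.2 0 0 0; 0 -0.25 0 0 0; 0 -0.27 0 0 0; 0 -0.27 0 0 0'
python3 meas.py
python3 - <<'E'
from h import *
P=np.load('m.npz')['P'];Z=P[...,2]
m=(P[...,0]<.44)&(P[...,0]>.39)&(Z>.03)&(Z<.135)&(P[...,1]<-.17)&(P[...,1]>-.24);q=P[m];print('tread',len(q),np.median(q,0),q.min(0),q.max(0))
im,d,c=cloud('side');cv2.imwrite('pics/s6.png',im[:,:,::-1])
E
```

```text
time: 39.55
ee_pos: [0.425, -0.2039, 0.2203]
tool_rot: [3.141, -0.001, 0.08]
contact_force: [-0.0, -0.5, -0.0]
width: 0.003
grasp_force: 0.0
time: 40.55
ee_pos: [0.4238, -0.4757, 0.2168]
tool_rot: [-3.14, 0.001, 0.078]
contact_force: [0.0, -0.1, -0.4]
width: 0.007
grasp_force: 0.0
stack [ 641.9 -249.3] [209.7 297.6] 4.59 11648 0.1367
rail [627.2 -74.3] [236.3  59.9] 6.43 545 0.1064
buf? [416.21212121 114.72727273] 33 [ 0.7811 -0.4188  0.0624] ymax [-0.4183 -0.4172]
buf? [417.875 133.5  ] 8 [ 0.7318 -0.4188  0.0687] ymax [-0.4185 -0.4182]
tread 424 [ 0.41663004 -0.2046451   0.08147827] [ 0.39316467 -0.23168527  0.07480002] [ 0.43994492 -0.17898201  0.09241902]
```

View pics/s6.png

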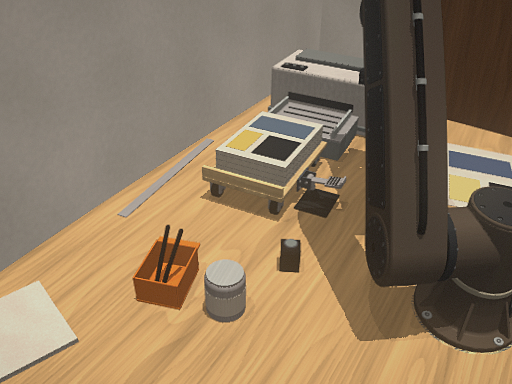

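The side view shows the tread at (330,182), tilted slightly up, and the depth gives z≈0.081, higher than where I left it (0.057). I'll check whether it is static and look at the foot.

```bash
python3 - <<'E'
from h import *
im,d,P=allpts('top');X,Y,Z=P[...,0],P[...,1],P[...,2]
m=(X<.46)&(X>.38)&(Z>.03)&(Z<.135)&(Y<-.19)&(Y>-.22)
for a in np.arange(.388,.5,.006):
    k=(abs(X-a)<.003)&(Z>.03)&(Z<.135)&(Y<-.195)&(Y>-.215)
    if k.any(): print(round(a,3),k.sum(),np.round(np.median(Z[k]),4),end=' | ')
im2,_,_=cloud('side')
a=cv2.resize(im[205:285,290:370,::-1],(400,400),interpolation=2);b=cv2.resize(im2[150:220,280:360,::-1],(400,400),interpolation=2)
cv2.imwrite('pics/c7.png',np.hstack([a,b]));print(arm.get_obs()['time'])
E
```

```text
0.394 8 0.0894 | 0.4 25 0.0889 | 0.406 18 0.0819 | 0.412 27 0.082 | 0.418 21 0.08 | 0.424 24 0.0818 | 0.43 26 0.0796 | 0.436 18 0.0809 | 0.442 24 0.0763 | 0.448 17 0.0741 | 0.454 25 0.0729 | 0.46 14 0.0728 | 0.466 23 0.0722 | 0.472 18 0.0712 | 0.478 20 0.0711 | 0.484 22 0.07 | 0.49 16 0.074 | 0.496 25 0.0741 | 40.75
```

View pics/c7.png

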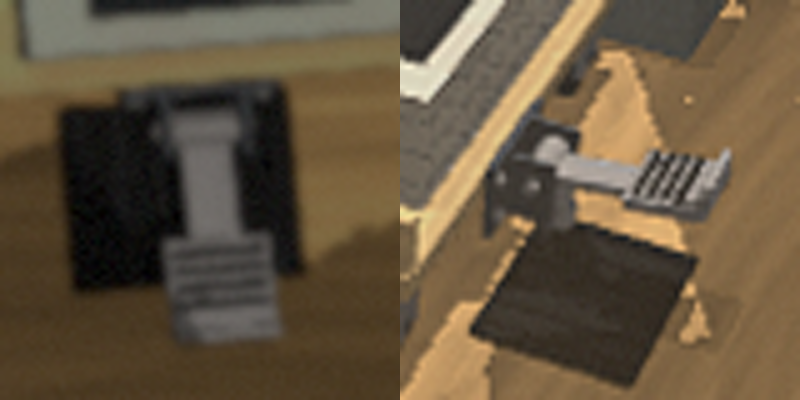

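```bash
python3 -c "from workcell import arm;print(arm.tip_reach,arm.get_obs()['ee_pos'])"; python3 -m handwheel '-0.001 0.04 0 0 0; -0.003 0.09 0 0 0; -0.004 0.14 0 0 0; -0.005 0.19 0 0 0; -0.006 0.24 0 0 0; -0.006 0.272 -0.03 0 0; -0.006 0.272 -0.07 0 0; -0.006 0.272 -0.105 0 0'; python3 -m handwheel '0 0 -0.001 0 0; 0 0 -0.002 0 0; 0 0 -0.003 0 0; 0 0 -0.004 0 0; 0 0 -0.005 0 0; 0 0 -0.006 0 0; 0 0 -0.007 0 0; 0 0 -0.007 0 0'
```

```text
0.022 [ 0.42476914 -0.47321336  0.21838003]
time: 41.75
ee_pos: [0.4188, -0.2007, 0.1132]
tool_rot: [3.141, -0.001, 0.082]
contact_force: [0.5, 0.1, -1.2]
width: 0.003
grasp_force: 0.0
time: 42.75
ee_pos: [0.4188, -0.2019, 0.1066]
tool_rot: [-3.142, 0.0, 0.08]
contact_force: [0.6, 0.4, -0.8]
width: 0.003
grasp_force: 0.0
```

```bash
python3 -m handwheel '0 0 -0.0005 0 0; 0 0 -0.001 0 0; 0 0 -0.0015 0 0; 0 0 -0.002 0 0; 0 0 -0.0025 0 0; 0 0 -0.003 0 0; 0 0 -0.0035 0 0; 0 0 -0.004 0 0'
```

```text
time: 43.75
ee_pos: [0.4188, -0.2019, 0.1026]
tool_rot: [3.141, 0.0, 0.08]
contact_force: [0.3, 0.5, 0.5]
width: 0.006
grasp_force: 0.0
```

```bash
python3 -m handwheel '0 0 -0.0003 0 0; 0 0 -0.0006 0 0; 0 0 -0.001 0 0; 0 0 -0.0013 0 0; 0 0 -0.0016 0 0; 0 0 -0.002 0 0; 0 0 -0.002 0 0; 0 0 -0.002 0 0'
```

```text
time: 44.75
ee_pos: [0.4188, -0.2019, 0.1007]
tool_rot: [3.141, -0.0, 0.08]
contact_force: [0.0, -0.2, 0.6]
width: 0.005
grasp_force: 0.0
```

```bash
python3 -m handwheel '0 0 -0.0003 0 0; 0 0 -0.0006 0 0; 0 0 -0.001 0 0; 0 0 -0.0013 0 0; 0 0 -0.0016 0 0; 0 0 -0.002 0 0; 0 0 -0.002 0 0; 0 0 -0.002 0 0'
```

```text
time: 45.75
ee_pos: [0.4188, -0.2019, 0.0987]
tool_rot: [3.142, 0.0, 0.08]
contact_force: [-0.7, 1.1, 0.6]
width: 0.003
grasp_force: 0.0
```

```bash
python3 -m handwheel '0 0 -0.0003 0 0; 0 0 -0.0006 0 0; 0 0 -0.001 0 0; 0 0 -0.0013 0 0; 0 0 -0.0016 0 0; 0 0 -0.002 0 0; 0 0 -0.002 0 0; 0 0 -0.002 0 0'
```

```text
time: 46.75
ee_pos: [0.4188, -0.2019, 0.0967]
tool_rot: [3.141, -0.0, 0.08]
contact_force: [0.1, -0.4, 0.1]
width: 0.001
grasp_force: 0.0
```

```bash
python3 - <<'E'
from h import *
from scipy.spatial.transform import Rotation as R
o=arm.get_obs();im,d,c=cloud('wrist');v,u=np.mgrid[:384,:512]
c2=dict(c);c2['R']=np.eye(3);c2['t']=np.zeros(3);C=world(c2,d.ravel(),u.ravel(),v.ravel())
T=np.array(c['T_tool_cam']);W=(C@T[:3,:3].T+T[:3,3])@R.from_euler('xyz',o['tool_rot']).as_matrix().T+o['ee_pos']
W=W[d.ravel()>0]
for a in np.arange(.388,.5,.008):
    k=(abs(W[:,0]-a)<.004)&(W[:,2]>.02)&(W[:,2]<.2)&(W[:,1]<-.18)&(W[:,1]>-.23)
    if k.any(): print(round(a,3),k.sum(),np.round(np.percentile(W[k,2],[10,50,90]),4),np.round([W[k,1].min(),W[k,1].max()],3))
im,d,P=allpts('side');q=P.reshape(-1,3)
for a in np.arange(.388,.5,.008):
    k=(abs(q[:,0]-a)<.004)&(q[:,2]>.03)&(q[:,2]<.13)&(q[:,1]<-.17)&(q[:,1]>-.235)
    if k.any(): print('s',round(a,3),k.sum(),np.round(np.percentile(q[k,2],[10,50,90]),4),np.round([q[k,1].min(),q[k,1].max()],3))
E
```

```text
0.404 168 [0.081  0.0818 0.0827] [-0.23  -0.182]
0.412 437 [0.0805 0.082  0.1516] [-0.23  -0.182]
0.42 615 [0.0795 0.0809 0.0824] [-0.23 -0.18]
0.428 1621 [0.0792 0.1024 0.1351] [-0.23 -0.18]
0.436 1510 [0.0781 0.0808 0.1993] [-0.229 -0.18 ]
0.444 4230 [0.0773 0.1987 0.1995] [-0.23 -0.18]
0.452 7320 [0.1823 0.1946 0.1992] [-0.23 -0.18]
0.46 395 [0.0718 0.0727 0.0737] [-0.222 -0.19 ]
0.468 394 [0.0708 0.0718 0.0728] [-0.213 -0.19 ]
0.476 398 [0.0698 0.0708 0.0717] [-0.213 -0.189]
0.484 562 [0.0688 0.07   0.0786] [-0.221 -0.18 ]
0.492 769 [0.0704 0.0734 0.0788] [-0.223 -0.18 ]
s 0.396 31 [0.0803 0.0853 0.0903] [-0.222 -0.177]
s 0.404 35 [0.0807 0.0894 0.1076] [-0.227 -0.175]
s 0.412 68 [0.0798 0.0923 0.1221] [-0.226 -0.175]
s 0.42 59 [0.0788 0.0854 0.1231] [-0.223 -0.177]
s 0.428 55 [0.0772 0.0825 0.1223] [-0.221 -0.178]
s 0.436 31 [0.0766 0.0794 0.0815] [-0.22  -0.175]
s 0.444 19 [0.0753 0.0768 0.079 ] [-0.225 -0.176]
s 0.452 18 [0.0697 0.0737 0.076 ] [-0.21  -0.185]
s 0.46 18 [0.0707 0.0741 0.0752] [-0.209 -0.187]
s 0.468 24 [0.0316 0.0698 0.0725] [-0.21  -0.186]
s 0.476 48 [0.0348 0.0504 0.0716] [-0.211 -0.179]
s 0.484 68 [0.0469 0.0664 0.0774] [-0.219 -0.175]
s 0.492 53 [0.0521 0.0709 0.0773] [-0.222 -0.173]
```

```bash
python3 - <<'E'
from h import *
from scipy.spatial.transform import Rotation as R
o=arm.get_obs();im,d,c=cloud('wrist');v,u=np.mgrid[:384,:512]
c2=dict(c);c2['R']=np.eye(3);c2['t']=np.zeros(3);C=world(c2,d.ravel(),u.ravel(),v.ravel())
T=np.array(c['T_tool_cam']);W=(C@T[:3,:3].T+T[:3,3])@R.from_euler('xyz',o['tool_rot']).as_matrix().T+o['ee_pos']
W=W.reshape(384,512,3)
for r in range(190,250,4): print(r,np.round(W[r,255],4),np.round(W[r,235],4),im[r,255],im[r,235])
print(o['ee_pos'],T[:3,3],o['time'])
E
```

```text
190 [ 0.4439 -0.201   0.0744] [ 0.4229 -0.1838  0.0048] [113 109 107] [54 52 48]
194 [ 0.4418 -0.2011  0.0773] [ 0.4406 -0.1871  0.077 ] [113 109 106] [114 109 106]
198 [ 0.4388 -0.2014  0.0771] [ 0.4377 -0.1873  0.0773] [88 85 84] [93 88 87]
202 [ 0.4366 -0.2016  0.0795] [ 0.4356 -0.1876  0.0797] [35 33 30] [34 36 35]
206 [ 0.4335 -0.2018  0.079 ] [ 0.4323 -0.1877  0.0787] [101  96  94] [115 107 107]
210 [ 0.4312 -0.202   0.081 ] [ 0.4296 -0.1879  0.0797] [54 51 50] [59 55 55]
214 [ 0.4279 -0.2023  0.0802] [ 0.4272 -0.1882  0.0813] [36 35 33] [33 32 31]
218 [ 0.4246 -0.2026  0.0793] [ 0.4233 -0.1883  0.079 ] [97 91 90] [97 93 91]
222 [ 0.4226 -0.2027  0.082 ] [ 0.4217 -0.1886  0.0826] [24 18 23] [33 36 33]
226 [ 0.4288 -0.202   0.1039] [ 0.4186 -0.1888  0.0824] [24 24 23] [71 68 66]
230 [ 0.4287 -0.202   0.1098] [ 0.4148 -0.1889  0.0809] [28 24 26] [94 90 87]
234 [ 0.4287 -0.202   0.1157] [ 0.4126 -0.1892  0.0827] [20 14 19] [30 30 28]
238 [ 0.4288 -0.2019  0.1211] [ 0.4085 -0.1893  0.0807] [24 22 21] [92 88 85]
242 [ 0.4289 -0.2019  0.1266] [ 0.4056 -0.1895  0.0813] [17 20 19] [87 83 81]
246 [ 0.4285 -0.2019  0.1304] [ 0.4029 -0.1898  0.0822] [20 19 16] [56 54 52]
[ 0.41881215 -0.20192123  0.09668384] [ 0.07939036 -0.00039829 -0.17071419] 46.85
```

```bash
python3 -m handwheel '0 0 0.01 0 0; 0 0 0.03 0 0; 0 0 0.06 0 0; 0 0 0.09 0 0; 0 0 0.12 0 0; 0 -0.05 0.12 0 0; 0 -0.11 0.12 0 0; 0 -0.17 0.12 0 0'
python3 -m handwheel '0 -0.05 0 0 0; 0 -0.1 0 0 0; 0 -0.1 0 0 0; 0 -0.1 0 0 0; 0 -0.1 0 0 0; 0 -0.1 0 0 0; 0 -0.1 0 0 0; 0 -0.1 0 0 0'
python3 - <<'E'
from h import *
A=np.load('top.npz')['P'];im,d,B=allpts('top')
def rail(P,y0):
    X,Y,Z=P[...,0],P[...,1],P[...,2]
    m=(abs(Z-.107)<.007)&(X>.5)&(X<.73)&(abs(Y-(y0+.08*(X-.61)))<.014);q=P[m][:,:2].astype(np.float32)
    r=cv2.minAreaRect(q*1000);return np.round(r[0],1),np.round(r[1],1),round(r[2],2),q.mean(0)
print(rail(A,.1127),rail(B,-.056))
X,Y,Z=B[...,0],B[...,1],B[...,2];k=(X>.404)&(X<.436)&(Y<-.19)&(Y>-.22)&(Z>.03);print(np.median(Z[k]))
print(arm.get_obs()['time'],arm.get_obs()['contact_force'])
E
```

```text
time: 47.9
ee_pos: [0.4187, -0.3736, 0.2177]
tool_rot: [3.141, -0.001, 0.081]
contact_force: [0.8, -0.2, 0.6]
width: 0.003
grasp_force: 0.0
time: 48.9
ee_pos: [0.4189, -0.4717, 0.2168]
tool_rot: [3.141, -0.0, 0.081]
contact_force: [-0.3, -0.2, 0.9]
width: 0.001
grasp_force: 0.0
(array([614.8, 113.1]), array([227.3,  12.8]), 4.54, array([0.61264324, 0.11247739], dtype=float32)) (array([618.5, -54. ]), array([223.4,  12.1]), 4.56, array([ 0.6172905 , -0.05408402], dtype=float32))
0.0813705472185288
48.95 [ 0.32118581 -0.11515016  0.60268013]
```

```bash
python3 -c "from workcell import arm;print(arm.job_done())"
```

```text
the job is handed in; nothing more can be done
None
```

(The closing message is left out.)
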